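Read a test cartridge at the dock and lay it on the sloped rest

TASK

Take the longer of the two white test cartridges, lay it flat in the channel of the reading dock, push it fully home against the stop wall (the sprung contact pin pushes back) and hold it steady there for two seconds. Then lift it out and lay it lengthwise on the narrow sloped rest, fin up, centred across the shelf and flat on it with its lower end against the lip; set it down rather than dropping it. Leave the short cartridge, the well plate, the bottle and the beaker where they are.

Things in the scene. Friction and masses are not known exactly. Their poses are not given: they have to be found in the camera images.
- cartridge: The long test cartridge: white plastic flat body 84 x 34 x 12 mm (x, y, z) with an upright grip fin on top, 35 mm long (x), 12 mm wide (y), reaching from 12 to 38 mm above the underside, centred. Both ends are alike, so it may be turned by half a turn. About 80 g. Origin: centre of the underside; x along its length, z up through the fin. It starts flat on the bench.
- short_cartridge: The short cartridge, not to be used: like the long one but its body is 56 mm long and its fin 24 mm long. Origin: centre of the underside.
- dock: Reading dock fixed to the bench: grey base 175 x 80 x 20 mm from x = -50 to +125 mm, white housing behind the stop wall up to 55 mm high. Origin on the bench surface below the home position; x points along the channel towards the stop wall, z up.
- dock_home (a point): Where the centre of the cartridge's underside lies when it is fully home: on the channel floor, 20 mm above the bench, axes as the dock. The channel is open above and at the front, 39 mm wide between side walls 10 mm high that run from x = -42 to +42 mm; its floor starts at x = -50 mm. The stop wall is at x = +42 mm, 35 mm high above the floor.
- pin (a joint): Sprung contact pin, an 8 mm steel rod, its axis 6.5 mm above the channel floor, that sticks 10 mm out of the stop wall along the channel. 0 = fully out, grows in m as it is pushed in; 0.010 when the cartridge is against the stop wall. It needs about 3 N to start and 6.5 N at 0.010, and pushes the cartridge back if let go.
- rest: Foot of the sloped rest, fixed to the bench: dark steel plate 100 x 80 x 8 mm with a 14 mm post in its middle. Origin on the bench below the post; x points to the uphill side.
- rest_shelf: Narrow aluminium shelf on the post, 22 mm wide (y), sloped 0.35 rad (20 degrees), from x = -48 to +36 mm. Origin: on its upper surface, 65 mm above the bench, where the centre of the cartridge's underside belongs (its lower end is then 1 mm from the lip). x points up the slope, z is the surface normal. The lip at the lower end is 8 mm high, 22 mm wide, its face at x = -43 mm.
- well_plate: Bystander: white plate with 24 round wells, 127 x 85 x 18 mm. Origin: centre of the underside.
- dropper_bottle: Bystander: amber bottle, 36 mm across, 75 mm high. Origin: centre of the underside.
- beaker: Bystander: glass beaker, 56 mm across, 65 mm high. Origin: centre of the underside.
There are look-alikes about, which are no part of the job. Leave any blue or green look-alike of the cartridge alone. There is more than one size of the dock; the one meant has the size given above.

How it is judged:
On the way, in this order (a step that is already met when the one before it is completed fails the run):
1. the long cartridge lies flat in the channel, pushed home against the stop wall (within 2.5 mm), and is held steady there for 1.5 s (x of cartridge in the frame of dock_home between -0.0025 and 0.003 m and y of cartridge in the frame of dock_home between -0.005 and 0.005 m and z of cartridge in the frame of dock_home between -0.003 and 0.004 m and angle between the x axis of cartridge and the x axis of dock, either way round below 0.1 rad and angle between cartridge's own z axis and vertical below 0.1 rad and value of joint pin above 0.0065 m and linear speed of cartridge below 0.02 m/s), for 1.5 s.
2. the cartridge is lifted clear of the dock and the pin is out again (z of cartridge in the frame of dock_home above 0.03 m and value of joint pin below 0.002 m), for 0.05 s.
At the end, for the whole second after the job is handed in: The long cartridge lies at rest on the sloped shelf, fin up, flat on it (surface within 3 mm, 0.08 rad), lengthwise (within 0.14 rad), centred across it within 7 mm, its lower end within 6 mm of the lip and not on top of it; the dock's pin is out (x of cartridge in the frame of rest_shelf between -0.003 and 0.005 m and y of cartridge in the frame of rest_shelf between -0.007 and 0.007 m and z of cartridge in the frame of rest_shelf between -0.003 and 0.003 m and angle between the x axis of cartridge and the x axis of rest_shelf, either way round below 0.14 rad and angle between the z axis of cartridge and the z axis of rest_shelf, either way round below 0.08 rad and angle between cartridge's own z axis and vertical below 0.6 rad and linear speed of cartridge below 0.01 m/s and angular speed of cartridge below 0.1 rad/s and value of joint pin below 0.002 m); the robot touches nothing.
It fails at once if the short cartridge is moved by more than 20 mm or tipped (distance of short_cartridge from where it was at the start of the episode above 0.02 m or angle between short_cartridge's own z axis and vertical above 0.4 rad).
It fails at once if the well plate is moved by more than 20 mm or tipped (distance of well_plate from where it was at the start of the episode above 0.02 m or angle between well_plate's own z axis and vertical above 0.4 rad).
It fails at once if the dropper bottle is moved by more than 20 mm or tipped (distance of dropper_bottle from where it was at the start of the episode above 0.02 m or angle between dropper_bottle's own z axis and vertical above 0.4 rad).
It fails at once if the beaker is moved by more than 20 mm or tipped (distance of beaker from where it was at the start of the episode above 0.02 m or angle between beaker's own z axis and vertical above 0.4 rad).
It fails at once if the cartridge falls freely by more than about 15 mm (linear speed of cartridge above 0.5 m/s and contact force between the fingers and cartridge below 0.1 N).
It also fails if it takes over 58 s, if anything falls off the work surface, if the arm or the gripper's body presses on something with over 40 N, if the wrist force passes 120 N, or if a joint passes its speed limit or range.

ROBOT

A 7-joint arm with a two-finger parallel gripper is mounted at the origin on the work surface. World frame = base frame: x ahead of the robot, y to its left, z up, the work surface at z = 0. Lengths are in m, angles in rad, forces in N, time in s.
With the tool pointing down it reaches from about 0.4 to 0.9 m from the base axis. Payload 5.6 kg.
Tool frame: the origin (TCP) lies at the very end of the fingers, on their centre line; the grasp point (between the pads) lies 19 mm behind it (hold_point_z is the y of the grasp point in the tool frame, in m); y points along the fingers, x is the direction in which the jaws open and shut, and the axes are right-handed (so a half turn about y gives the same grasp; the last joint's range is limited). The gripper opens to 92 mm and grips with 3 to 60 N. Pads are 20 mm wide; open, the fingers measure 128 mm over their backs; the gripper's body (75 mm by 189 mm) begins 69 mm behind the grasp point.
Start: joints at [-1.246, 0.468, -0.012, 1.603, 0.006, 1.071, -0.056], TCP at [0.234, 0.607, 0.215] pointing down, gripper open.
Joint ranges: [-2.53, 2.53], [-0.31, 2.02], [-1.57, 1.55], [0.28, 2.44], [-1.29, 4.43], [0.15, 1.84], [-2.92, 2.92]. Speed limits (rad/s): [2.57, 2.57, 3.14, 3.14, 3.14, 3.14, 3.14].

INTERFACE

Orientations are given as a unit quaternion [w, x, y, z].
In Python, from station import read_state, read_camera, close_job, hold_point_z gives the robot as it stands.
- The arm moves only by the tool send_rows, never from a script. Its argument "series" is a list of rows, each an object of numbers: "x", "y", "z": the shift along the tool's x, y, z in mm; "wx", "wy", "wz": the turn, a rotation vector about the tool's x, y, z in rad; "gripper": the closure in counts, from 0 (fully open) to 255 (shut). In form: [{"x": .., "y": .., "z": .., "wx": .., "wy": .., "wz": .., "gripper": ..}, ...]. A call has 1 to 12 rows; each row is the pose to reach, as a shift and turn from the pose commanded when the call began, along the tool's axes at that moment; what a row does not reach only later rows make up. A row lasts 1/8 s, in which the tool goes at most 62.5 mm and 10.7 degrees, less where a joint would pass 70% of its speed; a pose out of reach is approached as far as the arm can. A call with a gripper value outside its range is refused whole. The fingers move at their own pace and stop on an object; the grip force is fixed at half the most. Time passes only in rows, so rows that repeat a pose let the fingers close. It gives the time, the measured TCP pose, the force and the opening at its end, in the units of the state.
- read_state(): the state, without advancing time (a new reading comes with each control period).
- read_camera(name): name is "scene" or "top" or "wrist"; returns a dict with "color" (384x512x3 uint8, red, green, blue), "camera_matrix" (3x3 intrinsics, pixels), "k1" (the pictures are not rectified: a ray, as slopes to the right and down, at radius r is drawn at 1 + k1 r^2 times it, then the intrinsics apply), "rvec" (rotation vector, rad) and "tvec" (3), from world to camera coordinates, as OpenCV has them. Camera axes: x right, y down, z forward; pixel columns grow to the right and rows downward; lengths in m; the calibration is good to about 2 mm. A picture is of the moment at which its call begins. There is no depth.
- close_job(): hands the job in, once; it reports no verdict.
The state is a dict: "t": time; "joint_positions": joint angles; "joint_vel": joint speeds; "joint_torque": joint torques, N m; "tool_pos": TCP position; "ee_rot": TCP orientation; "contact_force": force on the tool from outside, world axes, zero at the start; "torque": the same for the moment, N m; "grip_width": finger opening in m.
Only numpy, scipy, OpenCV 4.12 (cv2) and the standard library are available. Lean on these libraries where they do the work, as an engineer would, in place of code of your own. Each camera call takes 0.05 s, during which the arm holds its last target. There are 200 camera calls.

## Working session

There is one attempt and no reset: what is moved stays moved. The work goes in short steps, Python scripts to look and compute and a tool call to move; the robot and the scene stay as the last step left them, time stands still between calls to the robot, and variables do not carry over. Pictures are saved under pics/ and viewed, about 8 in all and at most 12, crops included, and the job is handed in when it is done.

Besides the shell and the picture viewer there is one more tool, called after "Emit:" as name(argument=value, ...), one argument or row to a line, values as JSON. send_rows: Moves the arm, as the interface text tells. Its arguments: {"type":"object","properties":{"series":{"type":"array"}},"required":["series"]}

```bash
ls; mkdir -p pics; cat > h.py <<'E'
import numpy as np, cv2
from station import read_state, read_camera, close_job, hold_point_z
from scipy.spatial.transform import Rotation as R
def ray(c,uv):
    uv=np.atleast_2d(np.array(uv,float)); K=c["camera_matrix"]; K=np.array(K)
    d=np.c_[(uv[:,0]-K[0,2])/K[0,0],(uv[:,1]-K[1,2])/K[1,1]]
    s=d.copy()
    for _ in range(20): s=d/(1+c["k1"]*(s**2).sum(1,keepdims=True))
    Rm=cv2.Rodrigues(np.array(c["rvec"],float))[0]; t=np.array(c["tvec"],float).reshape(3)
    return -Rm.T@t, np.c_[s,np.ones(len(s))]@Rm
def plane(c,uv,z):
    o,d=ray(c,uv); return o+d*((z-o[2])/d[:,2:3])
def proj(c,P):
    P=np.atleast_2d(P); Rm=cv2.Rodrigues(np.array(c["rvec"],float))[0]
    q=P@Rm.T+np.array(c["tvec"]).reshape(3); s=q[:,:2]/q[:,2:]
    s=s*(1+c["k1"]*(s**2).sum(1,keepdims=True)); K=np.array(c["camera_matrix"])
    return s*[K[0,0],K[1,1]]+[K[0,2],K[1,2]]
def save(n,im): cv2.imwrite("pics/"+n,cv2.cvtColor(im,cv2.COLOR_RGB2BGR))
def rot(): return R.from_quat(np.roll(read_state()["ee_rot"],-1))
E
python3 - <<'E'
from h import *
import pickle
cs={n:read_camera(n) for n in("scene","top","wrist")}
pickle.dump(cs,open("c0.pkl","wb"))
for n in cs: 
    c=cs[n]; save(n+"0.png",c["color"]); print(n,np.round(ray(c,[[256,192]]),3).tolist() if 0 else (ray(c,[[256,192]])[0].round(3),ray(c,[[256,192]])[1].round(3)),c["k1"],c["camera_matrix"][0])
s=read_state();print(s,hold_point_z,rot().as_matrix().round(3))
E
```

```text
pics
scene (array([1.008, 0.645, 0.969]), array([[-0.44 , -0.508, -0.741]])) -0.13122227243882056 [441.86726254   0.         249.53160845]
top (array([0.363, 0.005, 1.26 ]), array([[ 0.076, -0.015, -0.997]])) 0.01502550357291821 [421.76695109   0.         247.89933505]
wrist (array([0.167, 0.633, 0.384]), array([[ 0.246, -0.092, -0.965]])) -0.050491030187458014 [280.56134734   0.         254.86432063]
{'t': 0.15, 'joint_positions': array([-1.24602992,  0.46815855, -0.0115772 ,  1.60338832,  0.00597516,
        1.07140361, -0.05632829]), 'joint_vel': array([-0.00086868, -0.00121771, -0.00229827, -0.00293891, -0.00018395,
        0.0018818 , -0.00036578]), 'joint_torque': array([ 1.25329883e-03, -5.20944786e+01, -1.19879804e-02, -2.43978220e+01,
       -5.66112588e-02,  1.53339357e-02,  1.28209394e-04]), 'tool_pos': array([0.23360602, 0.60610262, 0.21387959]), 'ee_rot': array([-0.58272945,  0.58331138,  0.39974225, -0.40047517]), 'contact_force': array([ 0.62122251, -0.50092171,  0.13084651]), 'torque': array([ 0.06115474, -0.02258206, -0.01821256]), 'grip_width': 0.09195769757262522} -0.0187 [[ 0.36  -0.    -0.933]
 [ 0.933 -0.001  0.36 ]
 [-0.001 -1.    -0.   ]]
```

View pics/top0.png

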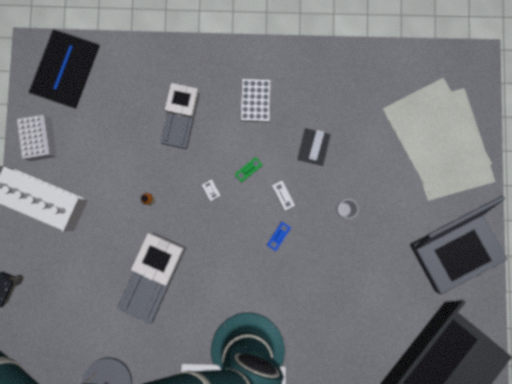

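View pics/scene0.png

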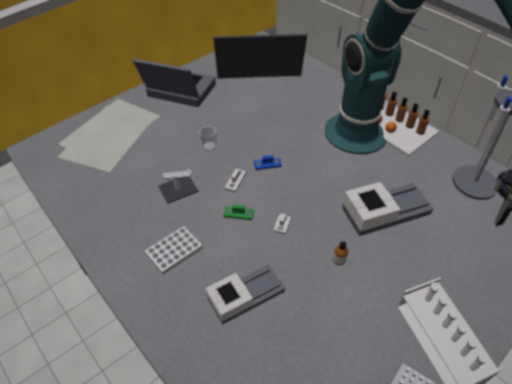

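The top view shows the long white cartridge at (284,195), the short one at (211,190), the small dock at (180,115) with its housing away from the robot, and the rest at (313,147). The large dock at (153,277) is a decoy. The scene view agrees. Next I'll take measurements.

```bash
python3 - <<'E'
from h import *
import pickle
cs=pickle.load(open("c0.pkl","rb"))
c=cs["top"]; im=c["color"]
hsv=cv2.cvtColor(im,cv2.COLOR_RGB2HSV)
def blobs(m,box,z,n):
    x0,y0,x1,y1=box; mm=np.zeros_like(m); mm[y0:y1,x0:x1]=m[y0:y1,x0:x1]
    for k in cv2.findContours(mm,cv2.RETR_EXTERNAL,cv2.CHAIN_APPROX_NONE)[0]:
        if cv2.contourArea(k)<20: continue
        r=cv2.minAreaRect(k); b=plane(c,cv2.boxPoints(r),z)[:,:2]
        print(n,r[0],b.mean(0).round(4),"edges",(b[1]-b[0]).round(4),(b[2]-b[1]).round(4), np.linalg.norm(b[1]-b[0]).round(4),np.linalg.norm(b[2]-b[1]).round(4))
w=((hsv[...,2]>150)&(hsv[...,1]<60)).astype(np.uint8)
blobs(w,(265,175,305,215),.012,"long"); blobs(w,(198,175,225,205),.012,"short")
blobs(w,(295,120,340,170),.065,"shelf"); blobs(w,(155,75,205,150),.055,"housing")
print(hsv[140,180],hsv[140,172],hsv[140,210],hsv[155,305],hsv[147,316])
d=cv2.resize(im[70:215,155:345],None,fx=4,fy=4,interpolation=cv2.INTER_CUBIC); save("topcrop.png",d)
im2=cs["scene"]["color"]; save("scenecrop.png",cv2.resize(im2[150:325,145:295],None,fx=3.4,fy=3.4,interpolation=cv2.INTER_CUBIC))
E
```

```text
long (283.0, 195.00001525878906) [ 0.451  -0.0938] edges [ 0.0176 -0.0329] [-0.0751 -0.0394] 0.0373 0.0848
short (210.5943603515625, 189.6697998046875) [0.461  0.1214] edges [ 0.0192 -0.0322] [-0.0499 -0.0297] 0.0375 0.0581
shelf (316.2346496582031, 144.47308349609375) [ 0.5949 -0.1819] edges [ 0.0828 -0.0209] [-0.005 -0.02 ] 0.0854 0.0206
housing (180.75933837890625, 98.5589370727539) [0.7219 0.2134] edges [ 0.0827 -0.0149] [-0.0163 -0.0802] 0.0841 0.0818
[109  31 115] [110  27 113] [116  16 124] [107  26  68] [113  21 194]
```

View pics/topcrop.png

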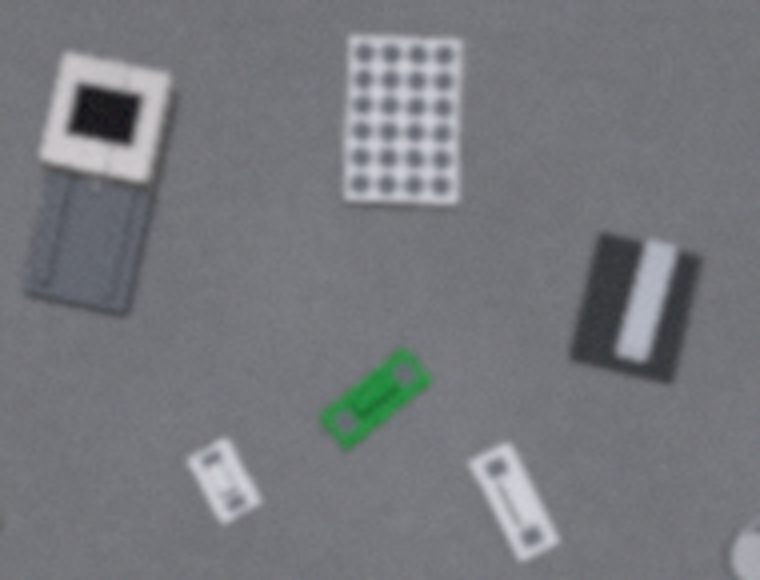

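Emit:
send_rows(
  series=[
    {"x": -60,"y": -36,"z": -100,"wy": 0.5,"gripper": 0},
    {"x": -265,"y": -36,"z": -441,"wy": 2.2,"gripper": 0},
    {"x": -265,"y": -36,"z": -441,"wy": 2.2,"gripper": 0},
    {"x": -265,"y": -36,"z": -441,"wy": 2.2,"gripper": 0},
    {"x": -265,"y": -36,"z": -441,"wy": 2.2,"gripper": 0},
    {"x": -265,"y": -36,"z": -441,"wy": 2.2,"gripper": 0},
    {"x": -265,"y": -36,"z": -441,"wy": 2.2,"gripper": 0},
    {"x": -265,"y": -36,"z": -441,"wy": 2.2,"gripper": 0},
    {"x": -265,"y": -36,"z": -441,"wy": 2.2,"gripper": 0},
    {"x": -265,"y": -36,"z": -441,"wy": 2.2,"gripper": 0},
    {"x": -265,"y": -36,"z": -441,"wy": 2.2,"gripper": 0},
    {"x": -265,"y": -36,"z": -441,"wy": 2.2,"gripper": 0},
  ],
)

```text
schema error: expected keys x, y, z, wx, wy, wz, gripper
```

Emit:
send_rows(
  series=[
    {"x": -60,"y": -36,"z": -100,"wx": 0,"wy": 0.5,"wz": 0,"gripper": 0},
    {"x": -265,"y": -36,"z": -441,"wx": 0,"wy": 2.2,"wz": 0,"gripper": 0},
    {"x": -265,"y": -36,"z": -441,"wx": 0,"wy": 2.2,"wz": 0,"gripper": 0},
    {"x": -265,"y": -36,"z": -441,"wx": 0,"wy": 2.2,"wz": 0,"gripper": 0},
    {"x": -265,"y": -36,"z": -441,"wx": 0,"wy": 2.2,"wz": 0,"gripper": 0},
    {"x": -265,"y": -36,"z": -441,"wx": 0,"wy": 2.2,"wz": 0,"gripper": 0},
    {"x": -265,"y": -36,"z": -441,"wx": 0,"wy": 2.2,"wz": 0,"gripper": 0},
    {"x": -265,"y": -36,"z": -441,"wx": 0,"wy": 2.2,"wz": 0,"gripper": 0},
    {"x": -265,"y": -36,"z": -441,"wx": 0,"wy": 2.2,"wz": 0,"gripper": 0},
    {"x": -265,"y": -36,"z": -441,"wx": 0,"wy": 2.2,"wz": 0,"gripper": 0},
    {"x": -265,"y": -36,"z": -441,"wx": 0,"wy": 2.2,"wz": 0,"gripper": 0},
    {"x": -265,"y": -36,"z": -441,"wx": 0,"wy": 2.2,"wz": 0,"gripper": 0},
  ],
)

```text
t: 1.65
tool_pos: [0.5497, 0.2005, 0.2503]
ee_rot: [-0.62, 0.62, -0.34, 0.34]
contact_force: [0.3, 0.1, -0.2]
grip_width: 0.0921
```

```bash
cat >> h.py <<'E'
def tool(a,pitchdir=None,tilt=0):
    """tool rotation: x at yaw a (deg), y down; then tilted by world rotvec"""
    a=np.radians(a); M=np.c_[[np.cos(a),np.sin(a),0],[0,0,-1],[-np.sin(a),np.cos(a),0]]
    r=R.from_matrix(M)
    return r if pitchdir is None else R.from_rotvec(np.r_[np.array(pitchdir,float)[:2],0]*tilt)*r
def to(p,r):
    s=read_state(); r0=rot()
    print("shift mm",(r0.inv().apply(np.array(p)-s["tool_pos"])*1000).round(1),"rotvec",(r0.inv()*r).as_rotvec().round(4))
E
python3 - <<'E'
from h import *
import pickle
c=read_camera("wrist"); pickle.dump(c,open("w1.pkl","wb")); save("w1.png",cv2.resize(c["color"],None,fx=1.5,fy=1.5))
to([.5,-.12,.25],tool(-80)); print(rot().as_matrix().round(3))
for t in ([.64,.229,.0],[.461,.1214,.012]): print(proj(c,t))
E
```

```text
shift mm [ 244.1    0.4 -213.7] rotvec [6.000e-04 3.906e-01 2.000e-04]
[[ 0.535 -0.001  0.845]
 [-0.845 -0.     0.535]
 [ 0.    -1.    -0.001]]
[[272.15831686 102.38666809]]
[[267.04963715 239.82517594]]
```

View pics/w1.png

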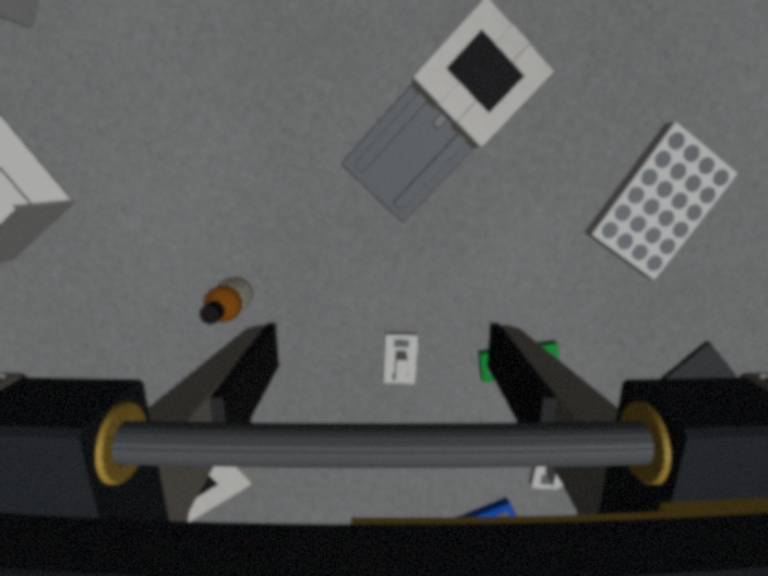

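The dock's housing top has corners (487,0), (552,70), (480,147) and (414,78) in the 1.5x view, with the base's front corners at (344,163) and (402,220). The pin is at about (440,122).

```bash
python3 - <<'E'
from h import *
import pickle
c=pickle.load(open("w1.pkl","rb")); im=c["color"]
hsv=cv2.cvtColor(im,cv2.COLOR_RGB2HSV); g=cv2.cvtColor(im,cv2.COLOR_RGB2GRAY)
m=((hsv[...,2]>140)).astype(np.uint8); m[110:]=0; m[:,:260]=0; m[:,375:]=0
k=max(cv2.findContours(m,cv2.RETR_EXTERNAL,cv2.CHAIN_APPROX_NONE)[0],key=cv2.contourArea)
r=cv2.boxPoints(cv2.minAreaRect(k)); b=plane(c,r,.055); print("housing",r.round(1).tolist(),b.round(4).tolist(),b.mean(0).round(4))
for i in range(4): e=b[(i+1)%4]-b[i]; print(np.linalg.norm(e).round(4),np.degrees(np.arctan2(e[1],e[0])).round(2))
# hand corners front base z=.02
f=plane(c,np.array([[344,163],[402,220]])/1.5,.02); print("front",f.round(4).tolist(),f.mean(0).round(4),np.linalg.norm(f[1]-f[0]))
print("pin",plane(c,np.array([[440,122]])/1.5,.0265).round(4))
save("dockcrop.png",cv2.resize(im[0:155,215:375],None,fx=3.8,fy=3.8,interpolation=cv2.INTER_CUBIC))
E
```

```text
housing [[273.0, 51.400001525878906], [323.79998779296875, -2.0999999046325684], [371.8999938964844, 43.5], [321.1000061035156, 97.0]] [[0.6864, 0.2622, 0.055], [0.7681, 0.2447, 0.055], [0.7595, 0.167, 0.055], [0.6747, 0.1825, 0.055]] [0.7221 0.2141 0.055 ]
0.0835 -12.08
0.0782 -96.3
0.0862 169.6
0.0805 81.62
front [[0.5999, 0.2746, 0.02], [0.5849, 0.2012, 0.02]] [0.5924 0.2379 0.02  ] 0.07497024832299348
pin [[0.6759 0.2208 0.0265]]
```

View pics/dockcrop.png

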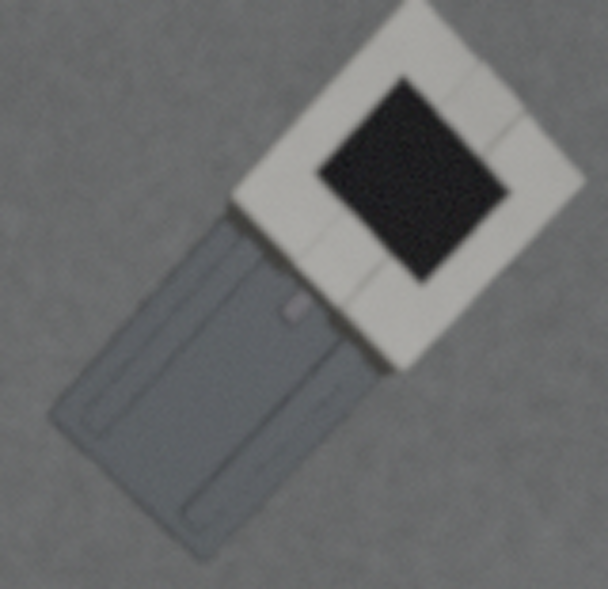

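Emit:
send_rows(
  series=[
    {"x": 60,"y": 0,"z": -53,"wx": 0,"wy": 0.1,"wz": 0,"gripper": 0},
    {"x": 120,"y": 0,"z": -106,"wx": 0,"wy": 0.2,"wz": 0,"gripper": 0},
    {"x": 180,"y": 0,"z": -160,"wx": 0,"wy": 0.3,"wz": 0,"gripper": 0},
    {"x": 244,"y": 0,"z": -214,"wx": 0,"wy": 0.39,"wz": 0,"gripper": 0},
    {"x": 244,"y": 0,"z": -214,"wx": 0,"wy": 0.39,"wz": 0,"gripper": 0},
    {"x": 244,"y": 0,"z": -214,"wx": 0,"wy": 0.39,"wz": 0,"gripper": 0},
    {"x": 244,"y": 0,"z": -214,"wx": 0,"wy": 0.39,"wz": 0,"gripper": 0},
    {"x": 244,"y": 0,"z": -214,"wx": 0,"wy": 0.39,"wz": 0,"gripper": 0},
  ],
)

```text
t: 2.7
tool_pos: [0.5031, -0.1184, 0.2503]
ee_rot: [0.545, -0.545, 0.451, -0.451]
contact_force: [-0.1, 0.5, -0.5]
grip_width: 0.092
```

Dock crop: pin at (297,308), and the inner channel edges run (100,437)→(265,262) and (185,515)→(350,345). Next is the cartridge and rest view.

```bash
python3 - <<'E'
from h import *
import pickle
c=pickle.load(open("w1.pkl","rb"))
q=np.array([[100,437],[265,262],[185,515],[350,345]])/3.8+[215,0]
for z in(.02,.03):
    p=plane(c,q,z)[:,:2]; e=p[1::2]-p[::2]; u=np.array([np.cos(np.radians(-10.5)),np.sin(np.radians(-10.5))]); n=np.array([-u[1],u[0]])
    print(z,np.degrees(np.arctan2(e[:,1],e[:,0])),"lat",(p-[.6407,.2289])@n,"lon",(p-[.6407,.2289])@u)
c=read_camera("wrist"); pickle.dump(c,open("w2.pkl","wb")); save("w2.png",cv2.resize(c["color"],None,fx=1.5,fy=1.5))
E
```

```text
0.02 [-11.77325512 -11.65011709] lat [ 0.01974299  0.01787643 -0.02218347 -0.02387202] lon [-0.0434439   0.04053657 -0.04269685  0.04141081]
0.03 [-11.77325512 -11.65011709] lat [ 0.01937886  0.01755892 -0.02150036 -0.02314673] lon [-0.043148   0.0387348 -0.0424196  0.0395872]
```

View pics/w2.png

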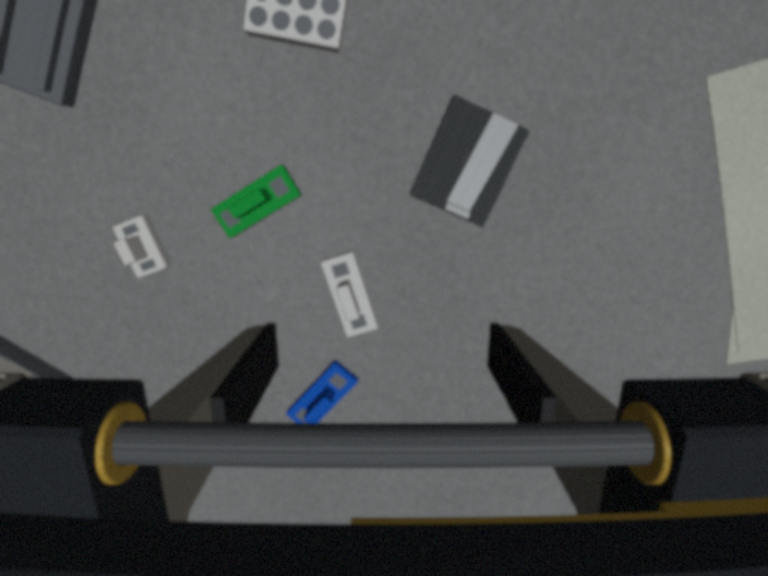

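Wrist view: long cartridge at (349,295), and the rest's lip at the near end (459,210), so uphill points away from the robot. Measuring both.

```bash
python3 - <<'E'
from h import *
import pickle
c=pickle.load(open("w2.pkl","rb")); im=c["color"]
hsv=cv2.cvtColor(im,cv2.COLOR_RGB2HSV); V=hsv[...,2]
def rect(m,box,z,n):
    x0,y0,x1,y1=box; mm=np.zeros(V.shape,np.uint8); mm[y0:y1,x0:x1]=m[y0:y1,x0:x1]
    k=max(cv2.findContours(mm,cv2.RETR_EXTERNAL,cv2.CHAIN_APPROX_NONE)[0],key=cv2.contourArea)
    r=cv2.boxPoints(cv2.minAreaRect(k)); b=plane(c,r,z)[:,:2]
    es=[np.roll(b,-1,0)[i]-b[i] for i in range(4)]
    print(n,(r*1.5).round(0).tolist(),"ctr",b.mean(0).round(4),[(np.linalg.norm(e).round(4),(np.degrees(np.arctan2(e[1],e[0]))).round(1)) for e in es]); return k
print(V[200,180],V[215,215],V[110,330],V[110,290])
white=((V>135)&(hsv[...,1]<60))
rect(white,(205,160,260,230),.012,"cart")
rect(white,(285,60,360,155),.065,"shelf")
rect(((V<72)|((V>120)))&(hsv[...,1]<90),(262,55,365,158),.008,"foot")
f=np.array([[455,96],[528,130],[483,226],[411,194]])/1.5; p=plane(c,f,.008)[:,:2]; print("foot hand",p.mean(0).round(4),[(np.linalg.norm(e).round(4),np.degrees(np.arctan2(e[1],e[0])).round(1)) for e in np.roll(p,-1,0)-p])
x0,y0=205,55
a=cv2.resize(im[158:232,205:265],None,fx=6,fy=6,interpolation=cv2.INTER_CUBIC); b=cv2.resize(im[56:156,266:360],None,fx=4.44,fy=4.44,interpolation=cv2.INTER_CUBIC)[:444]
save("w2crop.png",np.hstack([a,b]));print(a.shape,b.shape)
E
```

```text
114 107 114 56
cart [[320.0, 262.0], [352.0, 251.0], [378.0, 328.0], [345.0, 338.0]] ctr [ 0.4504 -0.0933] [(np.float64(0.0341), np.float64(-60.8)), (np.float64(0.0837), np.float64(-152.0)), (np.float64(0.0358), np.float64(120.2)), (np.float64(0.0844), np.float64(26.8))]
shelf [[443.0, 206.0], [494.0, 112.0], [517.0, 124.0], [466.0, 218.0]] ctr [ 0.5952 -0.1812] [(np.float64(0.0835), np.float64(-16.7)), (np.float64(0.0205), np.float64(-105.3)), (np.float64(0.0841), np.float64(164.0)), (np.float64(0.0215), np.float64(73.0))]
foot [[405.0, 191.0], [453.0, 94.0], [490.0, 112.0], [442.0, 210.0]] ctr [ 0.6045 -0.1607] [(np.float64(0.0979), np.float64(-15.3)), (np.float64(0.0379), np.float64(-103.3)), (np.float64(0.0989), np.float64(165.8)), (np.float64(0.0398), np.float64(75.2))]
foot hand [ 0.5997 -0.1832] [(np.float64(0.0755), np.float64(-102.0)), (np.float64(0.0975), np.float64(168.1)), (np.float64(0.0775), np.float64(77.4)), (np.float64(0.0968), np.float64(-13.1))]
(444, 360, 3) (444, 417, 3)
```

View pics/w2crop.png

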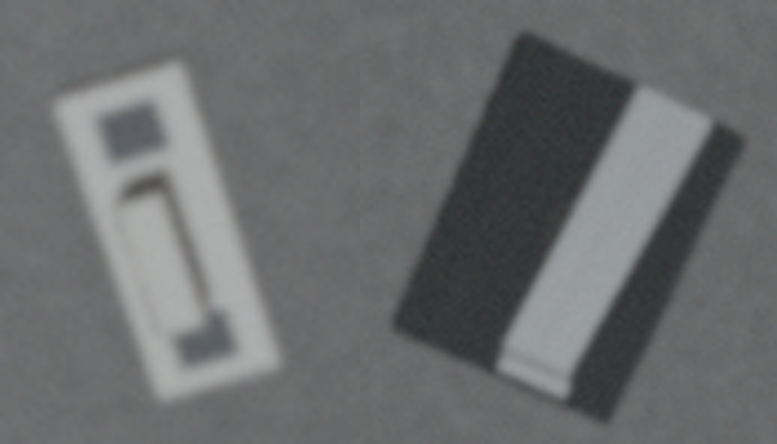

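```bash
python3 - <<'E'
from h import *
import pickle
c=pickle.load(open("w2.pkl","rb"))
f=lambda x,y:[(x-360)/4.44+266,y/4.44+56]
U=plane(c,[f(637,82),f(714,122)],.0773)[:,:2]; L=plane(c,[f(506,352),f(577,377)],.0578)[:,:2]
F=plane(c,[f(523,30),f(746,140),f(608,422),f(394,327)],.008)[:,:2]
print(U.round(4),L.round(4)); u=U.mean(0)-L.mean(0); print(np.linalg.norm(u),"want .0769",np.degrees(np.arctan2(u[1],u[0])))
u/=np.linalg.norm(u); print("origin",(U.mean(0)-.0338*u).round(4),(L.mean(0)+.0431*u).round(4),"foot",F.mean(0).round(4),[np.degrees(np.arctan2(*(b-a)[::-1])).round(1) for a,b in((F[3],F[0]),(F[2],F[1]),(F[1],F[0]),(F[2],F[3]))])
# top view cross-check of shelf
s=read_state(); print(s["tool_pos"])
to([.4504,-.0933,.10],tool(-62.5)); to([.4504,-.0933,.016],tool(-62.5))
E
```

```text
[[ 0.6359 -0.1789]
 [ 0.6302 -0.2012]] [[ 0.561  -0.1639]
 [ 0.5579 -0.1857]]
0.07520911856260251 want .0769 -11.743283910913124
origin [ 0.6    -0.1832] [ 0.6016 -0.1835] foot [ 0.5995 -0.1831] [np.float64(-12.4), np.float64(-12.9), np.float64(76.8), np.float64(77.5)]
[ 0.50308137 -0.11832005  0.25030825]
shift mm [-34.3 150.3 -47. ] rotvec [ 0.0003 -0.2924 -0.0006]
shift mm [-34.3 234.3 -47. ] rotvec [ 0.0003 -0.2924 -0.0006]
```

Emit:
send_rows(
  series=[
    {"x": -17,"y": 40,"z": -23,"wx": 0,"wy": -0.15,"wz": 0,"gripper": 0},
    {"x": -34,"y": 90,"z": -47,"wx": 0,"wy": -0.29,"wz": 0,"gripper": 0},
    {"x": -34,"y": 140,"z": -47,"wx": 0,"wy": -0.29,"wz": 0,"gripper": 60},
    {"x": -34,"y": 180,"z": -47,"wx": 0,"wy": -0.29,"wz": 0,"gripper": 100},
    {"x": -34,"y": 210,"z": -47,"wx": 0,"wy": -0.29,"wz": 0,"gripper": 100},
    {"x": -34,"y": 226,"z": -47,"wx": 0,"wy": -0.29,"wz": 0,"gripper": 100},
    {"x": -34,"y": 234,"z": -47,"wx": 0,"wy": -0.29,"wz": 0,"gripper": 100},
    {"x": -34,"y": 234,"z": -47,"wx": 0,"wy": -0.29,"wz": 0,"gripper": 100},
    {"x": -34,"y": 234,"z": -47,"wx": 0,"wy": -0.29,"wz": 0,"gripper": 100},
  ],
)

```text
t: 3.88
tool_pos: [0.451, -0.0956, 0.0174]
ee_rot: [0.604, -0.603, 0.368, -0.369]
contact_force: [0.2, -0.6, -0.5]
grip_width: 0.0559
```

```bash
python3 - <<'E'
from h import *
c=read_camera("wrist"); save("w3.png",c["color"]); s=read_state(); print(s["tool_pos"],s["grip_width"],rot().as_matrix().round(3)[0])
to([.4504,-.0933,.016],tool(-62.5))
E
```

```text
[ 0.45101317 -0.0955658   0.01743606] 0.05614324577391027 [0.456 0.002 0.89 ]
shift mm [-2.3  1.4  0.5] rotvec [-0.0017 -0.0061  0.0008]
```

View pics/w3.png

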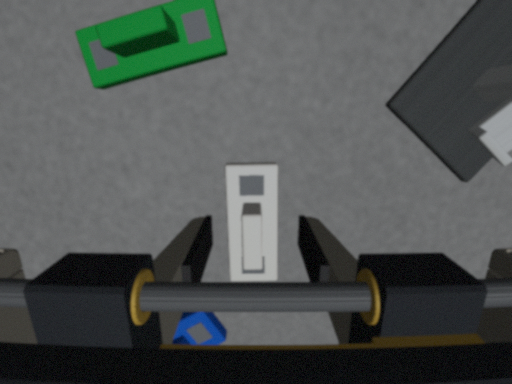

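The fin at column 252 sits centred between the fingers (211–298), and the body is aligned with the tool. Closing now.

Emit:
send_rows(
  series=[
    {"x": 0,"y": 0,"z": 0,"wx": 0,"wy": 0,"wz": 0,"gripper": 100},
    {"x": 0,"y": 0,"z": 0,"wx": 0,"wy": 0,"wz": 0,"gripper": 160},
    {"x": 0,"y": 0,"z": 0,"wx": 0,"wy": 0,"wz": 0,"gripper": 200},
    {"x": 0,"y": 0,"z": 0,"wx": 0,"wy": 0,"wz": 0,"gripper": 255},
    {"x": 0,"y": 0,"z": 0,"wx": 0,"wy": 0,"wz": 0,"gripper": 255},
    {"x": 0,"y": 0,"z": 0,"wx": 0,"wy": 0,"wz": 0,"gripper": 255},
    {"x": 0,"y": 0,"z": 0,"wx": 0,"wy": 0,"wz": 0,"gripper": 255},
  ],
)

```text
t: 4.8
tool_pos: [0.4501, -0.0955, 0.0165]
ee_rot: [0.603, -0.603, 0.369, -0.369]
contact_force: [0.1, 0.0, -0.4]
grip_width: 0.0115
```

```bash
python3 - <<'E'
from h import *
s=read_state(); print(s["tool_pos"],s["grip_width"],s["contact_force"])
R0=rot(); print(np.degrees(np.arctan2(R0.as_matrix()[1,0],R0.as_matrix()[0,0])), R0.as_matrix()[2].round(4))
u=np.array([np.cos(np.radians(27.5)),np.sin(np.radians(27.5))]); n=[-u[1],u[0]]
d=s["tool_pos"][:2]-[.4504,-.0933]; print("tcp minus cart: along",d@u,"across",d@n)
E
```

```text
[ 0.45011522 -0.09548005  0.01653764] 0.01150214324395833 [ 0.10225532  0.04224974 -0.37233035]
-62.85374828063066 [-3.e-04 -1.e+00 -1.e-04]
tcp minus cart: along -0.001259238008569008 across -0.0018022356332438713
```

```bash
python3 - <<'E'
from h import *
to([.45,-.0955,.13],tool(-62.85)); to([.6215,.2312,.13],tool(-101.3)); to([.6215,.2312,.0665],tool(-101.3))
E
```

```text
shift mm [-1.000e-01 -1.135e+02 -1.000e-01] rotvec [ 0.0001 -0.0001 -0.0003]
shift mm [-212.5 -113.4  301.5] rotvec [ 2.00e-04  6.71e-01 -2.00e-04]
shift mm [-212.5  -49.9  301.6] rotvec [ 2.00e-04  6.71e-01 -2.00e-04]
```

Emit:
send_rows(
  series=[
    {"x": 0,"y": -25,"z": 0,"wx": 0,"wy": 0,"wz": 0,"gripper": 255},
    {"x": 0,"y": -70,"z": 0,"wx": 0,"wy": 0,"wz": 0,"gripper": 255},
    {"x": -15,"y": -113,"z": 22,"wx": 0,"wy": 0.05,"wz": 0,"gripper": 255},
    {"x": -50,"y": -113,"z": 70,"wx": 0,"wy": 0.15,"wz": 0,"gripper": 255},
    {"x": -85,"y": -113,"z": 120,"wx": 0,"wy": 0.27,"wz": 0,"gripper": 255},
    {"x": -120,"y": -113,"z": 170,"wx": 0,"wy": 0.38,"wz": 0,"gripper": 255},
    {"x": -155,"y": -113,"z": 220,"wx": 0,"wy": 0.49,"wz": 0,"gripper": 255},
    {"x": -185,"y": -113,"z": 262,"wx": 0,"wy": 0.6,"wz": 0,"gripper": 255},
    {"x": -205,"y": -113,"z": 290,"wx": 0,"wy": 0.67,"wz": 0,"gripper": 255},
    {"x": -212,"y": -100,"z": 301,"wx": 0,"wy": 0.67,"wz": 0,"gripper": 255},
    {"x": -212,"y": -70,"z": 301,"wx": 0,"wy": 0.67,"wz": 0,"gripper": 255},
    {"x": -212,"y": -50,"z": 301,"wx": 0,"wy": 0.67,"wz": 0,"gripper": 255},
  ],
)

```text
t: 6.3
tool_pos: [0.6201, 0.2286, 0.0644]
ee_rot: [0.447, -0.449, 0.547, -0.547]
contact_force: [0.1, 0.4, 0.1]
grip_width: 0.0118
```

Emit:
send_rows(
  series=[
    {"x": 0,"y": 0,"z": 0,"wx": 0,"wy": 0,"wz": 0,"gripper": 255},
    {"x": 0,"y": 0,"z": 0,"wx": 0,"wy": 0,"wz": 0,"gripper": 255},
    {"x": 0,"y": 0,"z": 0,"wx": 0,"wy": 0,"wz": 0,"gripper": 255},
  ],
)

```text
t: 6.68
tool_pos: [0.6222, 0.2303, 0.0678]
ee_rot: [-0.449, 0.448, -0.546, 0.547]
contact_force: [-0.2, 0.1, -1.4]
grip_width: 0.0114
```

```bash
python3 - <<'E'
from h import *
import pickle
c=read_camera("wrist"); pickle.dump(c,open("w4.pkl","wb")); s=read_state(); print(s["tool_pos"],s["grip_width"],s["contact_force"])
to([.6215,.2312,.0665],tool(-101.3))
im=c["color"]; save("w4.png",cv2.resize(im[40:300,130:390],None,fx=2.3,fy=2.3,interpolation=cv2.INTER_CUBIC))
E
```

```text
[0.62200956 0.23041036 0.06770308] 0.011463441251741605 [ 0.14431831 -0.23305138 -0.91994072]
shift mm [-0.7  1.2 -0.7] rotvec [-0.0013  0.0008 -0.0012]
```

View pics/w4.png

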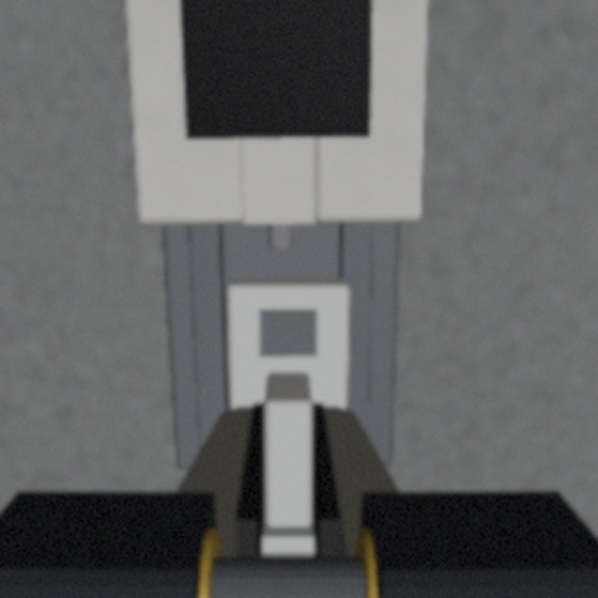

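Clean view: the cartridge end spans columns 228–349 at row 286, the channel's inner edges are at about 221 and 341 (row 260), the pin is at (282,237), and the housing edge is at row 220. Working out the relative offset.

```bash
python3 - <<'E'
from h import *
import pickle
c=pickle.load(open("w4.pkl","rb")); s=read_state(); im=c["color"]; g=cv2.cvtColor(im,cv2.COLOR_RGB2GRAY).astype(float)
a=-101.2; u=np.array([np.cos(np.radians(a+90)),np.sin(np.radians(a+90))]); n=np.array([-u[1],u[0]])
f=lambda P:[[x/2.3+130,y/2.3+40] for x,y in P]
def show(nm,P,z):
    p=plane(c,f(P),z)[:,:2]-s["tool_pos"][:2]; print(nm,"lon",(p@u*1000).round(1),"lat",(p@n*1000).round(1))
zb=s["tool_pos"][2]-.0165
show("cart end",[(228,286),(349,286)],zb+.012)
show("cart side rear",[(230,400),(348,400)],zb+.012)
show("chan .03",[(221,260),(341,260),(225,380)],.03); show("chan .02",[(221,260),(341,260),(225,380)],.02)
show("pin tip",[(282,249)],.0265); show("housing",[(140,222),(421,219)],.055)
show("base edges",[(172,300),(397,300),(167,240),(399,240)],.02); show("front",[(180,467),(391,465)],.02)
for r in (238,260,275):
    row=cv2.resize(im[40:300,130:390],None,fx=2.3,fy=2.3,interpolation=cv2.INTER_CUBIC)[r-3:r+4].mean((0,2))
    print(r,[(x,int(row[x])) for x in range(160,405,4)])
E
```

```text
cart end lon [42.6 42.6] lat [ 16.7 -16.4]
cart side rear lon [9.6 9.6] lat [ 17.  -16.8]
chan .03 lon [45.6 45.5  5. ] lat [ 21.9 -16.8  21.7]
chan .02 lon [44.3 44.2  1.7] lat [ 23.  -17.6  22.7]
pin tip lon [48.7] lat [2.3]
housing lon [59.5 60.2] lat [ 41.8 -37. ]
base edges lon [30.6 30.5 51.1 51. ] lat [ 40.2 -37.1  41.  -37. ]
front lon [-31.9 -31.2] lat [ 40.3 -37.5]
238 [(160, 104), (164, 87), (168, 95), (172, 101), (176, 100), (180, 101), (184, 99), (188, 88), (192, 90), (196, 97), (200, 98), (204, 98), (208, 100), (212, 99), (216, 96), (220, 75), (224, 91), (228, 102), (232, 101), (236, 102), (240, 102), (244, 104), (248, 103), (252, 103), (256, 102), (260, 103), (264, 102), (268, 90), (272, 103), (276, 117), (280, 120), (284, 119), (288, 114), (292, 101), (296, 102), (300, 101), (304, 103), (308, 102), (312, 103), (316, 103), (320, 102), (324, 102), (328, 103), (332, 102), (336, 99), (340, 72), (344, 87), (348, 99), (352, 100), (356, 100), (360, 100), (364, 100), (368, 99), (372, 97), (376, 101), (380, 103), (384, 103), (388, 103), (392, 101), (396, 93), (400, 95), (404, 
[... 760 characters left out ...]
, (168, 89), (172, 99), (176, 100), (180, 102), (184, 100), (188, 95), (192, 90), (196, 96), (200, 98), (204, 99), (208, 99), (212, 100), (216, 98), (220, 81), (224, 87), (228, 100), (232, 102), (236, 102), (240, 100), (244, 102), (248, 102), (252, 101), (256, 102), (260, 101), (264, 102), (268, 101), (272, 102), (276, 100), (280, 102), (284, 102), (288, 102), (292, 102), (296, 101), (300, 101), (304, 102), (308, 100), (312, 101), (316, 100), (320, 101), (324, 102), (328, 101), (332, 100), (336, 97), (340, 78), (344, 92), (348, 99), (352, 99), (356, 100), (360, 100), (364, 99), (368, 98), (372, 92), (376, 100), (380, 102), (384, 101), (388, 103), (392, 98), (396, 96), (400, 106), (404, 109)]
```

Emit:
send_rows(
  series=[
    {"x": -2.4,"y": 5,"z": 0,"wx": 0,"wy": 0,"wz": 0,"gripper": 255},
    {"x": -2.4,"y": 12,"z": 0,"wx": 0,"wy": 0,"wz": 0,"gripper": 255},
    {"x": -2.4,"y": 18,"z": 0,"wx": 0,"wy": 0,"wz": 0,"gripper": 255},
    {"x": -2.4,"y": 23,"z": 0,"wx": 0,"wy": 0,"wz": 0,"gripper": 255},
    {"x": -2.4,"y": 26,"z": 0,"wx": 0,"wy": 0,"wz": 0,"gripper": 255},
    {"x": -2.4,"y": 26,"z": 0,"wx": 0,"wy": 0,"wz": 0,"gripper": 255},
    {"x": -2.4,"y": 26,"z": 0,"wx": 0,"wy": 0,"wz": 0,"gripper": 255},
    {"x": -2.4,"y": 26,"z": 0,"wx": 0,"wy": 0,"wz": 0,"gripper": 255},
  ],
)

```text
t: 7.72
tool_pos: [0.622, 0.2328, 0.0409]
ee_rot: [-0.449, 0.448, -0.547, 0.547]
contact_force: [-0.3, -0.1, -0.8]
grip_width: 0.0117
```

```bash
python3 - <<'E'
from h import *
s=read_state(); print(s["tool_pos"],s["contact_force"]); M=rot().as_matrix(); print(M.T@(s["tool_pos"]-[.62200956,.23041036,.06770308])*1000, M.round(4)[2], np.degrees(np.arctan2(M[1,0],M[0,0])), (s["joint_vel"]).round(4))
E
```

```text
[0.62200892 0.23279033 0.04085733] [-0.27095526 -0.13317626 -0.838474  ]
[-2.32640713 26.84623614 -0.47526849] [-3.e-04 -1.e+00  4.e-04] -101.24607982723815 [ 0.0014 -0.0024 -0.0007 -0.0001 -0.0009 -0.0009  0.0005]
```

Emit:
send_rows(
  series=[
    {"x": 0,"y": 2,"z": 0,"wx": 0,"wy": 0,"wz": 0,"gripper": 255},
    {"x": 0,"y": 4,"z": 0,"wx": 0,"wy": 0,"wz": 0,"gripper": 255},
    {"x": 0,"y": 4,"z": 0,"wx": 0,"wy": 0,"wz": 0,"gripper": 255},
    {"x": 0,"y": 4,"z": 0,"wx": 0,"wy": 0,"wz": 0,"gripper": 255},
  ],
)

```text
t: 8.22
tool_pos: [0.6219, 0.2328, 0.0366]
ee_rot: [-0.449, 0.449, -0.547, 0.547]
contact_force: [0.2, 0.0, -0.6]
grip_width: 0.0117
```

Emit:
send_rows(
  series=[
    {"x": 0,"y": 0,"z": 3,"wx": 0,"wy": 0,"wz": 0,"gripper": 255},
    {"x": 0,"y": 0,"z": 6,"wx": 0,"wy": 0,"wz": 0,"gripper": 255},
    {"x": 0,"y": 0,"z": 9,"wx": 0,"wy": 0,"wz": 0,"gripper": 255},
    {"x": 0,"y": 0,"z": 12,"wx": 0,"wy": 0,"wz": 0,"gripper": 255},
    {"x": 0,"y": 0,"z": 12,"wx": 0,"wy": 0,"wz": 0,"gripper": 255},
    {"x": 0,"y": 0,"z": 12,"wx": 0,"wy": 0,"wz": 0,"gripper": 255},
  ],
)

```text
t: 8.98
tool_pos: [0.6317, 0.231, 0.0367]
ee_rot: [0.448, -0.45, 0.548, -0.545]
contact_force: [-7.4, 0.5, 6.6]
grip_width: 0.012
```

```bash
python3 - <<'E'
from h import *
s=read_state(); print(s["tool_pos"],s["contact_force"]); M=rot().as_matrix(); print(M.T@(s["tool_pos"]-[.62200956,.23041036,.06770308])*1000,"F tool", M.T@s["contact_force"])
E
```

```text
[0.63169472 0.23097157 0.03671814] [-7.43368615  0.47695009  6.59419348]
[-2.43237938 30.94079264  9.53595542] F tool [ 0.97762859 -6.55961971 -7.41526739]
```

Emit:
send_rows(
  series=[
    {"x": 0,"y": -0.3,"z": 2,"wx": 0,"wy": 0,"wz": 0,"gripper": 255},
    {"x": 0,"y": -0.3,"z": 4,"wx": 0,"wy": 0,"wz": 0,"gripper": 255},
    {"x": 0,"y": -0.3,"z": 6,"wx": 0,"wy": 0,"wz": 0,"gripper": 255},
    {"x": 0,"y": -0.3,"z": 8,"wx": 0,"wy": 0,"wz": 0,"gripper": 255},
    {"x": 0,"y": -0.3,"z": 9,"wx": 0,"wy": 0,"wz": 0,"gripper": 255},
    {"x": 0,"y": -0.3,"z": 9,"wx": 0,"wy": 0,"wz": 0,"gripper": 255},
  ],
)

```text
t: 9.72
tool_pos: [0.6384, 0.2298, 0.0369]
ee_rot: [0.447, -0.451, 0.549, -0.544]
contact_force: [-13.1, 0.9, 11.6]
grip_width: 0.0116
```

```bash
python3 - <<'E'
from h import *
import pickle
s=read_state(); print(s["tool_pos"],s["contact_force"]); M=rot().as_matrix(); print(M.T@(s["tool_pos"]-[.62200956,.23041036,.06770308])*1000,"F tool", M.T@s["contact_force"],M.round(4)[2])
E
```

```text
[0.63841751 0.2297553  0.03689488] [-13.0576871    0.88416356  11.57950405]
[-2.54387011 30.65411935 16.51207411] F tool [  1.66717517 -11.45683206 -13.08936124] [ 1.0e-04 -1.0e+00 -9.4e-03]
```

Emit:
send_rows(
  series=[
    {"x": 0,"y": -0.4,"z": 1.5,"wx": 0,"wy": 0,"wz": 0,"gripper": 255},
    {"x": 0,"y": -0.4,"z": 3,"wx": 0,"wy": 0,"wz": 0,"gripper": 255},
    {"x": 0,"y": -0.4,"z": 3,"wx": 0,"wy": 0,"wz": 0,"gripper": 255},
  ],
)

```text
t: 10.1
tool_pos: [0.6386, 0.2297, 0.0371]
ee_rot: [0.445, -0.453, 0.55, -0.542]
contact_force: [-20.5, 1.1, 16.5]
grip_width: 0.0117
```

```bash
python3 - <<'E'
from h import *
import pickle
c=read_camera("wrist"); pickle.dump(c,open("w5.pkl","wb"))
s=read_state(); print(s["tool_pos"],s["contact_force"]); M=rot().as_matrix(); print(M.T@(s["tool_pos"]-[.62200956,.23041036,.06770308])*1000,"F tool", M.T@s["contact_force"],M.round(4)[2])
save("w5.png",cv2.resize(c["color"][100:240,180:340],None,fx=4.2,fy=4.2,interpolation=cv2.INTER_CUBIC))
E
```

```text
[0.63857879 0.22970443 0.03705947] [-19.58628521   0.8699674   16.6832153 ]
[-2.52997827 30.38441674 16.86578504] F tool [  2.94433093 -16.37909285 -19.64090928] [ 6.000e-04 -9.999e-01 -1.550e-02]
```

View pics/w5.png

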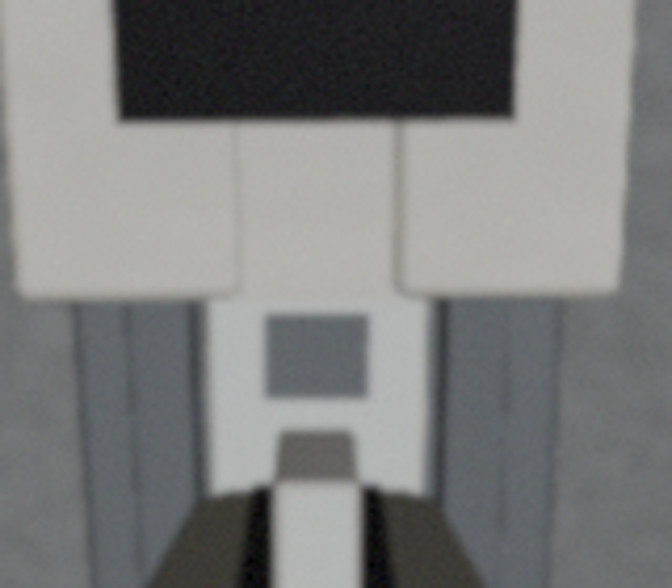

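The cartridge end meets the housing edge (row 298) and is centred in the channel. Force rose with no further travel, so it is home. I'm easing off 1 mm and holding.

Emit:
send_rows(
  series=[
    {"x": 0,"y": 0,"z": -1,"wx": 0,"wy": 0,"wz": 0,"gripper": 255},
    {"x": 0,"y": 0,"z": -1,"wx": 0,"wy": 0,"wz": 0,"gripper": 255},
    {"x": 0,"y": 0,"z": -1,"wx": 0,"wy": 0,"wz": 0,"gripper": 255},
    {"x": 0,"y": 0,"z": -1,"wx": 0,"wy": 0,"wz": 0,"gripper": 255},
    {"x": 0,"y": 0,"z": -1,"wx": 0,"wy": 0,"wz": 0,"gripper": 255},
    {"x": 0,"y": 0,"z": -1,"wx": 0,"wy": 0,"wz": 0,"gripper": 255},
    {"x": 0,"y": 0,"z": -1,"wx": 0,"wy": 0,"wz": 0,"gripper": 255},
    {"x": 0,"y": 0,"z": -1,"wx": 0,"wy": 0,"wz": 0,"gripper": 255},
    {"x": 0,"y": 0,"z": -1,"wx": 0,"wy": 0,"wz": 0,"gripper": 255},
    {"x": 0,"y": 0,"z": -1,"wx": 0,"wy": 0,"wz": 0,"gripper": 255},
    {"x": 0,"y": 0,"z": -1,"wx": 0,"wy": 0,"wz": 0,"gripper": 255},
    {"x": 0,"y": 0,"z": -1,"wx": 0,"wy": 0,"wz": 0,"gripper": 255},
  ],
)

```text
t: 11.65
tool_pos: [0.6386, 0.2296, 0.037]
ee_rot: [0.446, -0.452, 0.55, -0.543]
contact_force: [-17.6, 1.2, 14.0]
grip_width: 0.0116
```

Emit:
send_rows(
  series=[
    {"x": 0,"y": 0,"z": 0,"wx": 0,"wy": 0,"wz": 0,"gripper": 255},
    {"x": 0,"y": 0,"z": 0,"wx": 0,"wy": 0,"wz": 0,"gripper": 255},
    {"x": 0,"y": 0,"z": 0,"wx": 0,"wy": 0,"wz": 0,"gripper": 255},
    {"x": 0,"y": 0,"z": 0,"wx": 0,"wy": 0,"wz": 0,"gripper": 255},
    {"x": 0,"y": 0,"z": 0,"wx": 0,"wy": 0,"wz": 0,"gripper": 255},
    {"x": 0,"y": 0,"z": 0,"wx": 0,"wy": 0,"wz": 0,"gripper": 255},
    {"x": 0,"y": 0,"z": 0,"wx": 0,"wy": 0,"wz": 0,"gripper": 255},
    {"x": 0,"y": 0,"z": 0,"wx": 0,"wy": 0,"wz": 0,"gripper": 255},
  ],
)

```text
t: 12.65
tool_pos: [0.6386, 0.2297, 0.037]
ee_rot: [0.446, -0.452, 0.55, -0.543]
contact_force: [-17.3, -0.0, 14.2]
grip_width: 0.0116
```

```bash
python3 - <<'E'
from h import *
s=read_state(); print(s["tool_pos"],s["contact_force"]); M=rot().as_matrix(); print(M.T@(s["tool_pos"]-[.62200956,.23041036,.06770308])*1000,"F tool", M.T@s["contact_force"],M.round(4)[2],s["grip_width"])
E
```

```text
[0.63855191 0.22965642 0.03699456] [-17.29506903  -0.02971408  14.21978943]
[-2.48066722 30.48712656 16.7813114 ] F tool [  3.38618797 -13.99156266 -17.14912862] [ 5.000e-04 -9.999e-01 -1.330e-02] 0.011576259678008077
```

Emit:
send_rows(
  series=[
    {"x": 0,"y": -0.5,"z": -4,"wx": 0,"wy": 0,"wz": 0,"gripper": 255},
    {"x": 0,"y": -1,"z": -9,"wx": 0,"wy": 0,"wz": 0,"gripper": 255},
    {"x": 0,"y": -1,"z": -14,"wx": 0,"wy": 0,"wz": 0,"gripper": 255},
    {"x": 0,"y": -2,"z": -19,"wx": 0,"wy": 0,"wz": 0,"gripper": 255},
    {"x": 0,"y": -10,"z": -20,"wx": 0,"wy": 0,"wz": 0,"gripper": 255},
    {"x": 0,"y": -30,"z": -20,"wx": 0,"wy": 0,"wz": 0,"gripper": 255},
    {"x": 0,"y": -60,"z": -20,"wx": 0,"wy": 0,"wz": 0,"gripper": 255},
    {"x": 0,"y": -95,"z": -20,"wx": 0,"wy": 0,"wz": 0,"gripper": 255},
    {"x": 0,"y": -110,"z": -20,"wx": 0,"wy": 0,"wz": 0,"gripper": 255},
    {"x": 0,"y": -110,"z": -20,"wx": 0,"wy": 0,"wz": 0,"gripper": 255},
    {"x": 0,"y": -110,"z": -20,"wx": 0,"wy": 0,"wz": 0,"gripper": 255},
  ],
)

```text
t: 14.02
tool_pos: [0.6241, 0.2321, 0.1463]
ee_rot: [0.448, -0.449, 0.547, -0.546]
contact_force: [-0.2, -0.2, -1.0]
grip_width: 0.0121
```

```bash
python3 - <<'E'
from h import *
import pickle
c=read_camera("wrist"); pickle.dump(c,open("w6.pkl","wb")); c4=pickle.load(open("w4.pkl","rb"))
s=read_state(); M=rot().as_matrix(); print(s["tool_pos"],s["contact_force"],M.round(4)[2],s["grip_width"])
# compare cartridge in grip: body end edge rows / side cols, wrist frame, w4 vs w6
for k in(c4,c):
    g=cv2.cvtColor(k["color"],cv2.COLOR_RGB2GRAY).astype(float)
    col=g[150:200,236:245].mean(1); row=g[185:195,200:310].mean(0)
    d=np.diff(col); e=np.diff(row); print("front edge row",150+d.argmax(),d.max(),"sides",200+e[:60].argmax(),200+60+e[60:].argmin(), col.round(0)[:40:2])
    gc=g[195:290,240:262]; print("fin col profile rows",np.round(gc[:,6:14].mean(1)[::3]))
E
```

```text
[0.62393916 0.23203604 0.14593828] [ 0.19510484 -0.21930784 -1.53070764] [ 0.0012 -1.     -0.0018] 0.011844660801637834
front edge row 163 26.111111111111114 sides 228 281 [102. 103. 101. 101. 102. 102. 104. 150. 175. 178. 177. 177. 169. 161.
 161. 161. 161. 161. 161. 162.]
fin col profile rows [155. 177. 159. 101.  98.  97. 114. 168. 173. 173. 173. 173. 173. 173.
 173. 172. 172. 172. 172. 172. 172. 172. 171. 171. 166. 106. 145. 177.
 167.  71.  43.  58.]
front edge row 163 25.333333333333314 sides 228 281 [ 99.  99. 100.  99.  99.  99. 105. 152. 176. 178. 179. 178. 170. 161.
 162. 162. 162. 162. 162. 162.]
fin col profile rows [161. 178. 160. 102.  98.  97. 115. 169. 174. 174. 174. 173. 173. 173.
 173. 173. 173. 174. 173. 173. 173. 173. 173. 173. 167. 107. 145. 178.
 167.  72.  42.  58.]
```

```bash
cat >> h.py <<'E'
def shelf(p,ang=-12.5,o=(.600,-.1832,.065),tilt=.35):
    """TCP target in shelf frame -> world pos, tool rotation"""
    a=np.radians(ang); n=np.array([-np.sin(a),np.cos(a),0])
    S=R.from_rotvec(-tilt*n)*R.from_euler("z",a)
    return np.array(o)+S.apply(p), tool(ang-90,n,-tilt)
E
python3 - <<'E'
from h import *
for q in ([-.025,0,.11],[-.025,0,.0515]):
    p,r=shelf(q); print(p,r.as_matrix().round(3).tolist()); to(p,r)
E
```

```text
[ 0.54024768 -0.16995323  0.15975855] [[-0.216, 0.335, 0.917], [-0.976, -0.074, -0.203], [0.0, -0.939, 0.343]]
shift mm [410.6 -13.3  -3.7] rotvec [ 0.3518  0.0219 -0.0026]
[ 0.55983171 -0.1742949   0.10480525] [[-0.216, 0.335, 0.917], [-0.976, -0.074, -0.203], [0.0, -0.939, 0.343]]
shift mm [411.   41.6  16.4] rotvec [ 0.3518  0.0219 -0.0026]
```

Emit:
send_rows(
  series=[
    {"x": 20,"y": -5,"z": 0,"wx": 0.02,"wy": 0,"wz": 0,"gripper": 255},
    {"x": 60,"y": -13,"z": 0,"wx": 0.05,"wy": 0,"wz": 0,"gripper": 255},
    {"x": 105,"y": -13,"z": 0,"wx": 0.09,"wy": 0,"wz": 0,"gripper": 255},
    {"x": 155,"y": -13,"z": 0,"wx": 0.14,"wy": 0.01,"wz": 0,"gripper": 255},
    {"x": 205,"y": -13,"z": 0,"wx": 0.19,"wy": 0.01,"wz": 0,"gripper": 255},
    {"x": 255,"y": -13,"z": 0,"wx": 0.24,"wy": 0.02,"wz": 0,"gripper": 255},
    {"x": 305,"y": -13,"z": 0,"wx": 0.29,"wy": 0.02,"wz": 0,"gripper": 255},
    {"x": 350,"y": -13,"z": -2,"wx": 0.33,"wy": 0.02,"wz": 0,"gripper": 255},
    {"x": 385,"y": -13,"z": -4,"wx": 0.352,"wy": 0.022,"wz": -0.003,"gripper": 255},
    {"x": 405,"y": -13,"z": -4,"wx": 0.352,"wy": 0.022,"wz": -0.003,"gripper": 255},
    {"x": 411,"y": -10,"z": -3,"wx": 0.352,"wy": 0.022,"wz": -0.003,"gripper": 255},
    {"x": 411,"y": 5,"z": 3,"wx": 0.352,"wy": 0.022,"wz": -0.003,"gripper": 255},
  ],
)

```text
t: 15.58
tool_pos: [0.5479, -0.1715, 0.142]
ee_rot: [-0.513, 0.358, -0.447, 0.639]
contact_force: [0.5, 0.2, -0.6]
grip_width: 0.0115
```

```bash
python3 - <<'E'
from h import *
s=read_state();print(s["tool_pos"],s["contact_force"])
p,r=shelf([-.025,0,.0515]); to(p,r)
E
```

```text
[ 0.5478868  -0.17147566  0.14203665] [ 0.50880179  0.16272113 -0.59502227]
shift mm [ 0.2 39.2 -1.3] rotvec [-0.0024 -0.0007 -0.001 ]
```

Emit:
send_rows(
  series=[
    {"x": 0,"y": 12,"z": -1,"wx": 0,"wy": 0,"wz": 0,"gripper": 255},
    {"x": 0,"y": 25,"z": -1,"wx": 0,"wy": 0,"wz": 0,"gripper": 255},
    {"x": 0,"y": 33,"z": -1,"wx": 0,"wy": 0,"wz": 0,"gripper": 255},
    {"x": 0,"y": 36,"z": -1,"wx": 0,"wy": 0,"wz": 0,"gripper": 255},
    {"x": 0,"y": 36,"z": -1,"wx": 0,"wy": 0,"wz": 0,"gripper": 255},
    {"x": 0,"y": 36,"z": -1,"wx": 0,"wy": 0,"wz": 0,"gripper": 255},
    {"x": 0,"y": 36,"z": -1,"wx": 0,"wy": 0,"wz": 0,"gripper": 255},
  ],
)

```text
t: 16.45
tool_pos: [0.559, -0.1739, 0.1086]
ee_rot: [-0.514, 0.358, -0.446, 0.639]
contact_force: [0.9, 0.1, -1.1]
grip_width: 0.0117
```

```bash
python3 - <<'E'
from h import *
import pickle
c=read_camera("wrist"); t=read_camera("top"); sc=read_camera("scene"); pickle.dump((c,t,sc),open("w7.pkl","wb"))
s=read_state();print(s["tool_pos"],s["contact_force"]); p,r=shelf([-.025,0,.0515]); to(p,r)
A=cv2.resize(c["color"][60:220,150:350],None,fx=2.4,fy=2.4,interpolation=cv2.INTER_CUBIC) 
B=cv2.resize(sc["color"][135:215,140:220],None,fx=4,fy=4,interpolation=cv2.INTER_CUBIC); B=np.vstack([B,np.zeros((64,320,3),np.uint8)])
save("w7.png",np.hstack([A,B])); print(A.shape)
E
```

```text
[ 0.5588521  -0.17392103  0.1083852 ] [-0.03769966 -0.14515161 -0.94123119]
shift mm [ 0.2  3.7 -0.3] rotvec [-0.0024 -0.0005 -0.001 ]
(384, 480, 3)
```

View pics/w7.png

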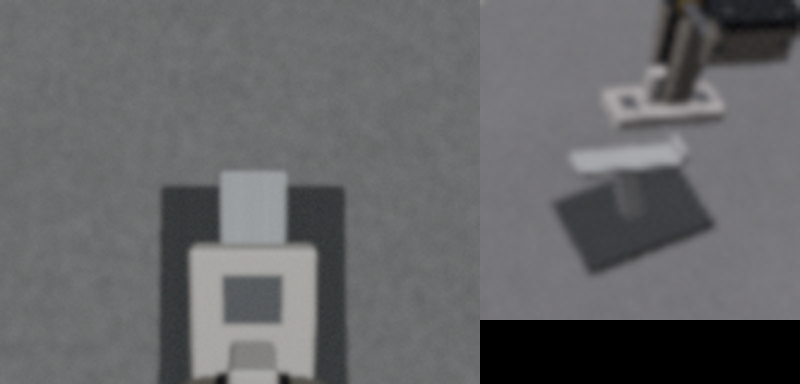

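The shelf's upper end has corners (221,171) and (287,171), the cartridge end spans 190–317 at row 247, and the foot spans 161–344. The scene crop shows cartridge and shelf parallel, with the lip at (685,150).

```bash
python3 - <<'E'
from h import *
import pickle
c,t,sc=pickle.load(open("w7.pkl","rb")); s=read_state(); r=rot(); tp=s["tool_pos"]
def tplane(cam,uv,y):
    o,d=ray(cam,uv); o=r.inv().apply(o-tp); d=r.inv().apply(d); return ((o+d*((y-o[1])/d[:,1:2]))*1000).round(1)
f=lambda P:[[x/2.4+150,y/2.4+60] for x,y in P]
print("cart end",tplane(c,f([(190,247),(317,246),(191,340),(315,340)]),.0045).tolist())
for y in(.053,.0552,.057): print("shelf up end",tplane(c,f([(221,171),(287,171),(221,240),(286,240)]),y).tolist())
F=plane(c,f([(161,187),(344,187)]),.008); print("foot",(r.inv().apply(F-tp)*1000).round(1).tolist())
g=lambda P:[[(x-480)/4+140,y/4+135] for x,y in P]
# scene: shelf plane & cart points, scene-derived: cart lower-edge near corners / shelf lip top corner vs upper
def shelfpt(p): return r.inv().apply(shelf(p)[0]-tp)
print("predicted scene px of shelf corners (crop)",[((proj(sc,shelf(p)[0])[0]-[140,135])*4+[480,0]).round(0).tolist() for p in([.036,.011,0],[.036,-.011,0],[-.043,.011,.008],[-.048,-.011,.008],[-.048,.011,.008])])
cp=lambda q:((proj(sc,tp+r.apply(q))[0]-[140,135])*4+[480,0]).round(0).tolist()
print("pred cart top corners",[cp([sx*.017,.0045,.0007+sz*.042]) for sx in(1,-1) for sz in(1,-1)], "bottom",[cp([sx*.017,.0165,.0007+sz*.042]) for sx in(1,-1) for sz in(1,-1)])
E
```

```text
cart end [[-16.8, 4.5, 43.5], [16.5, 4.5, 43.7], [-17.1, 4.5, 18.0], [16.6, 4.5, 18.0]]
shelf up end [[-10.6, 53.0, 60.5], [10.9, 53.0, 60.5], [-10.8, 53.0, 37.9], [10.9, 53.0, 37.9]]
shelf up end [[-10.7, 55.2, 60.4], [11.0, 55.2, 60.4], [-10.9, 55.2, 37.6], [11.0, 55.2, 37.6]]
shelf up end [[-10.7, 57.0, 60.3], [11.1, 57.0, 60.3], [-11.0, 57.0, 37.3], [11.1, 57.0, 37.3]]
foot [[-39.9, 125.4, 50.1], [39.5, 125.3, 50.0]]
predicted scene px of shelf corners (crop) [[579.0, 169.0], [568.0, 150.0], [681.0, 151.0], [676.0, 132.0], [688.0, 151.0]]
pred cart top corners [[601.0, 87.0], [707.0, 80.0], [619.0, 116.0], [726.0, 108.0]] bottom [[598.0, 100.0], [704.0, 93.0], [615.0, 130.0], [722.0, 121.0]]
```

Emit:
send_rows(
  series=[
    {"x": 0.3,"y": 0,"z": 8,"wx": 0,"wy": 0,"wz": 0,"gripper": 255},
    {"x": 0.3,"y": 3,"z": 18,"wx": 0,"wy": 0,"wz": 0,"gripper": 255},
    {"x": 0.3,"y": 10,"z": 24.5,"wx": 0,"wy": 0,"wz": 0,"gripper": 255},
    {"x": 0.3,"y": 18,"z": 24.5,"wx": 0,"wy": 0,"wz": 0,"gripper": 255},
    {"x": 0.3,"y": 26,"z": 24.5,"wx": 0,"wy": 0,"wz": 0,"gripper": 255},
    {"x": 0.3,"y": 30,"z": 24.5,"wx": 0,"wy": 0,"wz": 0,"gripper": 255},
    {"x": 0.3,"y": 33,"z": 24.5,"wx": 0,"wy": 0,"wz": 0,"gripper": 255},
    {"x": 0.3,"y": 33,"z": 24.5,"wx": 0,"wy": 0,"wz": 0,"gripper": 255},
    {"x": 0.3,"y": 33,"z": 24.5,"wx": 0,"wy": 0,"wz": 0,"gripper": 255},
  ],
)

```text
t: 17.73
tool_pos: [0.5924, -0.1818, 0.0859]
ee_rot: [-0.513, 0.358, -0.447, 0.639]
contact_force: [0.2, -0.2, -1.0]
grip_width: 0.0121
```

```bash
cat > st.py <<'E'
from h import *
s=read_state(); p,r=shelf([0,0,0]); print(s["tool_pos"].round(4),"tcp in shelf mm",(-(r.inv().apply(p-s["tool_pos"]))*1000).round(2),"(tool axes) F",rot().inv().apply(s["contact_force"]).round(2),"rot",(r.inv()*rot()).as_rotvec().round(4),"M",rot().inv().apply(s["torque"]).round(3))
E
python3 st.py
```

```text
[ 0.5924 -0.1818  0.0859] tcp in shelf mm [  0.27 -22.25  -0.13] (tool axes) F [ 0.15  1.   -0.16] rot [0.0024 0.0006 0.0008] M [-0.536  0.033 -0.036]
```

Emit:
send_rows(
  series=[
    {"x": 0,"y": 1.5,"z": 0,"wx": 0,"wy": 0,"wz": 0,"gripper": 255},
    {"x": 0,"y": 3,"z": 0,"wx": 0,"wy": 0,"wz": 0,"gripper": 255},
    {"x": 0,"y": 4,"z": 0,"wx": 0,"wy": 0,"wz": 0,"gripper": 255},
    {"x": 0,"y": 4,"z": 0,"wx": 0,"wy": 0,"wz": 0,"gripper": 255},
  ],
)

```text
t: 18.23
tool_pos: [0.5936, -0.182, 0.0818]
ee_rot: [-0.513, 0.358, -0.447, 0.639]
contact_force: [-0.4, -0.6, -1.7]
grip_width: 0.0118
```

```bash
python3 st.py
```

```text
[ 0.5936 -0.182   0.0818] tcp in shelf mm [  0.21 -18.    -0.36] (tool axes) F [ 0.69  1.51 -0.83] rot [0.0019 0.0005 0.0008] M [-0.516  0.034 -0.051]
```

Emit:
send_rows(
  series=[
    {"x": 0,"y": 0.7,"z": 0,"wx": 0,"wy": 0,"wz": 0,"gripper": 255},
    {"x": 0,"y": 1,"z": 0,"wx": 0,"wy": 0,"wz": 0,"gripper": 255},
    {"x": 0,"y": 1,"z": 0,"wx": 0,"wy": 0,"wz": 0,"gripper": 255},
  ],
)

```text
t: 18.6
tool_pos: [0.594, -0.1821, 0.0809]
ee_rot: [-0.513, 0.358, -0.447, 0.639]
contact_force: [0.1, -1.0, -1.3]
grip_width: 0.0119
```

```bash
python3 st.py
```

```text
[ 0.594  -0.1821  0.0809] tcp in shelf mm [  0.24 -17.06  -0.3 ] (tool axes) F [ 0.98  1.38 -0.15] rot [0.0021 0.0005 0.0008] M [-0.517 -0.034 -0.04 ]
```

No contact yet, so I keep creeping down.

Emit:
send_rows(
  series=[
    {"x": 0,"y": 0.7,"z": 0,"wx": 0,"wy": 0,"wz": 0,"gripper": 255},
    {"x": 0,"y": 1,"z": 0,"wx": 0,"wy": 0,"wz": 0,"gripper": 255},
    {"x": 0,"y": 1,"z": 0,"wx": 0,"wy": 0,"wz": 0,"gripper": 255},
  ],
)

```text
t: 18.98
tool_pos: [0.5942, -0.1822, 0.0806]
ee_rot: [-0.514, 0.358, -0.447, 0.639]
contact_force: [-3.6, 1.9, 6.7]
grip_width: 0.0117
```

```bash
python3 st.py
```

```text
[ 0.5942 -0.1822  0.0806] tcp in shelf mm [  0.24 -16.65  -0.17] (tool axes) F [-1.12 -7.62 -1.42] rot [0.0024 0.0008 0.0015] M [-0.985  0.012 -0.016]
```

Emit:
send_rows(
  series=[
    {"x": 0,"y": 0.4,"z": 0,"wx": 0,"wy": 0,"wz": 0,"gripper": 255},
    {"x": 0,"y": 0.7,"z": 0,"wx": 0,"wy": 0,"wz": 0,"gripper": 255},
    {"x": 0,"y": 0.7,"z": 0,"wx": 0,"wy": 0,"wz": 0,"gripper": 255},
  ],
)

```text
t: 19.35
tool_pos: [0.5943, -0.1822, 0.0806]
ee_rot: [-0.514, 0.357, -0.447, 0.639]
contact_force: [-9.2, 2.2, 15.6]
grip_width: 0.0116
```

```bash
python3 st.py
```

```text
[ 0.5943 -0.1822  0.0806] tcp in shelf mm [  0.25 -16.63  -0.13] (tool axes) F [ -0.2  -17.86  -3.49] rot [0.0026 0.0012 0.0024] M [-1.519 -0.013  0.157]
```

Contact came at 16.6 mm, as predicted, so it sits flat. Easing the press and opening.

Emit:
send_rows(
  series=[
    {"x": 0,"y": -1.2,"z": 0,"wx": 0,"wy": 0,"wz": 0,"gripper": 255},
    {"x": 0,"y": -1.2,"z": 0,"wx": 0,"wy": 0,"wz": 0,"gripper": 255},
    {"x": 0,"y": -1.2,"z": 0,"wx": 0,"wy": 0,"wz": 0,"gripper": 215},
    {"x": 0,"y": -1.2,"z": 0,"wx": 0,"wy": 0,"wz": 0,"gripper": 200},
    {"x": 0,"y": -1.2,"z": 0,"wx": 0,"wy": 0,"wz": 0,"gripper": 160},
    {"x": 0,"y": -1.2,"z": 0,"wx": 0,"wy": 0,"wz": 0,"gripper": 140},
    {"x": 0,"y": -1.2,"z": 0,"wx": 0,"wy": 0,"wz": 0,"gripper": 140},
    {"x": 0,"y": -1.2,"z": 0,"wx": 0,"wy": 0,"wz": 0,"gripper": 140},
  ],
)

```text
t: 20.35
tool_pos: [0.5941, -0.1821, 0.0805]
ee_rot: [-0.513, 0.358, -0.447, 0.639]
contact_force: [-0.5, -0.6, -0.3]
grip_width: 0.0412
```

```bash
python3 st.py; python3 - <<'E'
from h import *
import pickle
c=read_camera("wrist"); pickle.dump(c,open("w8.pkl","wb")); c4=pickle.load(open("w6.pkl","rb"));print(read_state()["grip_width"])
for k in(c4,c):
    g=cv2.cvtColor(k["color"],cv2.COLOR_RGB2GRAY).astype(float)
    col=g[150:200,236:245].mean(1); row=g[185:195,200:310].mean(0)
    d=np.diff(col); e=np.diff(row); print("front edge row",150+d.argmax(),d.max(),"sides",200+e[:60].argmax(),260+e[60:].argmin())
E
```

```text
[ 0.5941 -0.1821  0.0805] tcp in shelf mm [  0.2  -16.58  -0.29] (tool axes) F [ 0.66  0.15 -0.47] rot [0.0021 0.0005 0.0008] M [-0.473  0.026  0.022]
0.041316336309286245
front edge row 163 25.333333333333314 sides 228 281
front edge row 162 16.55555555555557 sides 228 281
```

Emit:
send_rows(
  series=[
    {"x": 0,"y": -4,"z": 0,"wx": 0,"wy": 0,"wz": 0,"gripper": 140},
    {"x": 0,"y": -14,"z": 0,"wx": 0,"wy": 0,"wz": 0,"gripper": 140},
    {"x": 0,"y": -32,"z": 0,"wx": 0,"wy": 0,"wz": 0,"gripper": 140},
    {"x": 0,"y": -60,"z": 0,"wx": 0,"wy": 0,"wz": 0,"gripper": 140},
    {"x": 0,"y": -85,"z": 0,"wx": 0,"wy": 0,"wz": 0,"gripper": 140},
    {"x": 0,"y": -100,"z": 0,"wx": 0,"wy": 0,"wz": 0,"gripper": 140},
    {"x": 0,"y": -100,"z": 0,"wx": 0,"wy": 0,"wz": 0,"gripper": 140},
    {"x": 0,"y": -100,"z": 0,"wx": 0,"wy": 0,"wz": 0,"gripper": 140},
    {"x": 0,"y": -100,"z": 0,"wx": 0,"wy": 0,"wz": 0,"gripper": 140},
  ],
)

```text
t: 21.52
tool_pos: [0.5602, -0.1747, 0.1737]
ee_rot: [-0.513, 0.358, -0.447, 0.639]
contact_force: [0.6, 0.4, -0.6]
grip_width: 0.0416
```

```bash
python3 st.py; python3 - <<'E'
from h import *
import pickle
c=read_camera("wrist"); sc=read_camera("scene"); pickle.dump((c,sc),open("w9.pkl","wb")); s=read_state(); r=rot()
print(s["joint_vel"].round(3),s["grip_width"],s["contact_force"])
A=cv2.resize(c["color"][90:280,150:350],None,fx=2.4,fy=2.4,interpolation=cv2.INTER_CUBIC); B=cv2.resize(sc["color"][135:215,140:220],None,fx=4,fy=4,interpolation=cv2.INTER_CUBIC)
B=np.vstack([B,np.zeros((A.shape[0]-320,320,3),np.uint8)]); save("w9.png",np.hstack([A,B]))
for p in([.042,.017,.012],[.042,-.017,.012],[-.042,.017,.012],[-.042,-.017,.012]): 
    q=shelf(p)[0]; print(p,"wrist crop",((proj(c,q)[0]-[150,90])*2.4).round(0),"scene crop",((proj(sc,q)[0]-[140,135])*4+[480,0]).round(0))
E
```

```text
[ 0.5602 -0.1747  0.1737] tcp in shelf mm [   0.27 -116.07   -0.97] (tool axes) F [-0.56  0.71  0.32] rot [0.001  0.0004 0.0005] M [-0.431  0.025 -0.   ]
[-0.001 -0.002  0.002  0.     0.     0.    -0.002] 0.041164286203824924 [0.24306599 0.21728733 0.04925378]
[0.042, 0.017, 0.012] wrist crop [210. 136.] scene crop [577. 162.]
[0.042, -0.017, 0.012] wrist crop [294. 136.] scene crop [560. 133.]
[-0.042, 0.017, 0.012] wrist crop [214. 330.] scene crop [684. 152.]
[-0.042, -0.017, 0.012] wrist crop [292. 330.] scene crop [666. 123.]
```

View pics/w9.png

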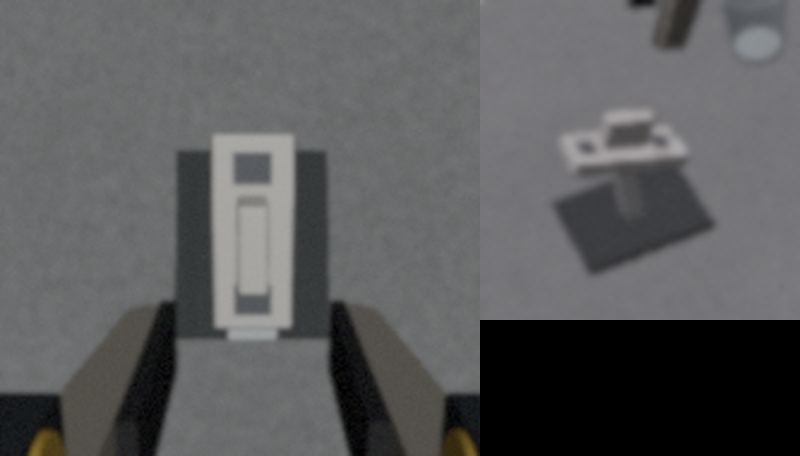

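The cartridge lies on the shelf, centred across it. Its corners are at (212,134), (295,134), (214,328) and (292,328), within 2 px of the predicted ideal, and the lip shows just beyond its lower end at (253,334). The gripper is clear, so I'm handing in.

```bash
python3 -c "
from station import close_job
print(close_job())"
```

```text
the job is handed in; nothing more can be done
None
```

The long cartridge has been read in the dock and now lies on the sloped rest, fin up. The job was handed in at about 21.6 s of the 58 s allowed; `close_job()` gave no verdict.

- **Dock:** I pushed the cartridge in until the force rose (from 13 N to 20 N) with almost no further travel. I then held it against the wall for about 2.5 s at about 17 N with no measurable movement. The pin's position can't be read directly. I inferred that it was fully in from the force and the wrist picture, and out again from the cartridge being lifted clear.
- **Rest:** I lowered it until it touched the shelf, with the tool 16.6 mm above the surface, which is where a flat cartridge should touch. I eased the pressing force before opening the fingers, and the cartridge did not shift when released.
- **Last checks:** The final wrist picture put its corners within about 2 pixels of ideal. That is about 1 mm up the slope from nominal and centred across the shelf, with the lip just beyond its lower end. The gripper was clear, with contact force near zero.
- **Small disagreements:** My estimates of where the cartridge sat along the grip differed by about 1 mm, and two dock measurements by 1–2 mm and about 1°. I corrected the dock position from a close-up picture before lowering the cartridge in.
- **Not checked:** I didn't re-measure the short cartridge, well plate, bottle or beaker at the end. The arm's path stayed clear of them and I saw no unexpected contact forces.

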